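# Screw home a recessed bearing ring with a two-pin spanner

## Robot

A 7-joint arm with a two-finger parallel gripper is mounted at the origin on the work surface. World frame = base frame: x ahead of the robot, y to its left, z up, the work surface at z = 0. Lengths are in m, angles in rad, forces in N, time in s.
With the tool pointing down it reaches from about 0.425 to 0.875 m from the base axis. Payload 4.7 kg.
Tool frame: the origin (TCP) lies at the very end of the fingers, on their centre line; the grasp point (between the pads) lies 19 mm behind it; z points along the fingers, y is the line along which they close (so a half turn about z gives the same grasp; the last joint's range is limited). The gripper opens to 85 mm and grips with 20 to 120 N. Pads are 22 mm wide; open, the fingers measure 114 mm over their backs; the gripper's body (76 mm by 85 mm) begins 54 mm behind the grasp point. The pads swing forward as they close: fully open they stand 13 mm farther back than shut.
Start: joints at [1.214, 0.321, -0.07, 1.45, 0.023, 1.371, -0.057], TCP at [0.236, -0.606, 0.231] pointing down, gripper open.
Joint ranges: [-2.86, 2.86], [-0.3, 2.09], [-1.38, 1.24], [0.06, 2.45], [-1.56, 4.7], [0.09, 2.05], [-2.69, 2.69]. Speed limits (rad/s): [2.57, 2.57, 3.14, 3.14, 3.14, 3.14, 3.14].

## Interface

Orientations are given as [roll, pitch, yaw] about the fixed x, y, z axes, in that order (R = Rz(yaw) Ry(pitch) Rx(roll)).
In Python, from cell import get_obs, snapshot, camera_info, sign_off gives the robot as it stands.
- The arm moves only by the shell command python3 -m jog 'ROWS' [OPENING] [FORCE]. ROWS is JSON, one flat list of numbers, 6 for each row, row after row: the shift along the tool's x, y, z in m, then the turn, a rotation vector about the tool's x, y, z in rad. A call has 1 to 5 rows; each row is the pose to reach, as a shift and turn from the pose commanded when the call began, along the tool's axes at that moment; what a row does not reach only later rows make up. A row lasts 1/12 s, in which the tool goes at most 41.7 mm and 7.16 degrees, less where a joint would pass 70% of its speed; a pose out of reach is approached as far as the arm can. A call with a gripper value outside its range is refused whole. OPENING is the finger opening in m, from 0 to 0.0854, set as the call begins (- or left out, the last holds). The fingers move at their own pace and stop on an object; FORCE is the grip in N (left out, the last holds). Time passes only in rows, so rows that repeat a pose let the fingers close. It gives the time, the measured TCP pose, the force, the opening and the grip force at its end, in the units of the state.
- get_obs(): the state, without advancing time (a new reading comes with each control period).
- snapshot(name): name is "scene" or "top" or "wrist"; returns (picture, depth): 384x512x3 uint8, red, green, blue; 384x512 float32, m along the optical axis (not along the pixel's ray), 0 where there is no reading.
- camera_info(name): a dict with "intrinsics" (3x3 intrinsics, pixels), "camera_from_world" (4x4, takes a point from world to camera coordinates). Camera axes: x right, y up, looking along -z (the intrinsics and any distortion apply to the point x, -y, -z); pixel columns grow to the right and rows downward; lengths in m; the calibration is good to about 2 mm. A picture is of the moment at which its call begins: read the wrist's pose just before it. camera_info takes no time and is no camera call; for the wrist camera it gives the pose at the moment of the call.
- sign_off(): hands the job in; it is judged then, once.
The state is a dict: "time_s": time; "joints": joint angles; "joint_vel": joint speeds; "joint_efforts": joint torques, N m; "tool_pos": TCP position; "tool_rot": TCP orientation; "wrist_force": force on the tool from outside, world axes, zero at the start; "moment": the same for the moment, N m; "opening": opening from 0.0 (shut) to 1.0 (fully open); "grip_force": force on a finger pad.
Only numpy, scipy, OpenCV 4.12 (cv2) and the standard library are available. Lean on these libraries where they do the work, as an engineer would, in place of code of your own. Each camera call takes 0.05 s, during which the arm holds its last target. There are 200 camera calls.

## Task

Take the red-handled two-pin spanner from its wooden rack, engage both pins in the two holes of the brass retaining ring sunk in the bearing cartridge, and turn the ring clockwise until it is fully home against its stop. Work gently: do not press hard, and do not force the ring past its stop or the cartridge will turn in the vise. Then stand the spanner back upright in the rack's slot, let go, and leave the other things on the bench where they are.

Things in the scene. Friction and masses are not known exactly. Their poses are not given: they have to be found in the camera images.
- vise: Blue milling vise bolted to the bench, 210 x 130 mm, two steel jaws (110 mm wide, tops 86 mm above the bench) that face each other along its x axis. Origin: centre of its underside on the bench, directly below the cartridge's axis; z up.
- cartridge: Upright round aluminium bearing cartridge, 84 mm outside diameter, 68 mm bore, gripped between the jaws, axis vertical. Origin: on the axis at its underside; its rim is 55 mm higher (107 mm above the bench). Its x axis starts parallel to the vise's (a red paint mark on rim and jaw shows it). Only friction holds it: it turns in the jaws at about 0.5 N m.
- ring_centre (a point): Point of the cartridge on its axis, level with the flat top face of the brass ring, 6 mm below the rim. Ring: 66 mm outside, 21 mm inside diameter; two blind round holes 8 mm in diameter, 8 mm deep, opposite each other, centres 20 mm from the axis. Where they point is not measured: at the start their line is within 0.62 rad of the vise's x axis; find it by looking or by feel.
- ring (a joint): Turn of the brass ring in its thread, rad, growing clockwise seen from above. It starts between -0.9 and -0.5 and reads 0 at the stop, where the ring is fully home. It resists with about 0.12 N m all the way and stays where it is left; it does not sink noticeably as it turns.
- spanner_grip (a point): Centre of the spanner's red handle: upright block 30 mm (x) by 14 mm (y), 55 mm tall, pinched across y; z up. Under it a steel cross-bar 60 mm (x) by 16 mm (y) by 10 mm, its underside 38 mm below this point; two round-tipped pins, 5 mm in diameter, 10 mm long, reach down from it 20 mm either side of centre along x. Top 27 mm above this point. About 160 g. It starts in the rack.
- spanner_pins (a point): Point of the spanner midway between its two pin tips; same axes as the handle centre, 48 mm below it.
- rack: Fixed wooden block 90 mm (x) by 50 mm (y) by 30 mm tall with one slot in its top, 51 mm long along x, 11 mm wide, 18 mm deep. The spanner's pins hang in the slot and its cross-bar rests on the block's top, the bar along the slot. Origin: centre of the underside on the bench; z up.
- tray: Bystander: open blue plastic tray of bolts, 100 x 75 x 35 mm. Origin: centre of the underside.
- oiler: Bystander: white oil bottle with a red cap, 44 mm in diameter, 100 mm tall. Origin: centre of the underside.
- bearing: Bystander: loose steel bearing race lying flat, 52 mm outside diameter, 16 mm tall. Origin: centre of the underside.
- wrench: Bystander: steel wrench, 160 mm long, lying flat along its x axis. Origin: middle of the underside.
Mind the look-alikes: they are no part of the job. What is shaped like the part that bears spanner_grip but turquoise is not meant.

How it is judged:
By the outcome, as a careful person would: the job done as asked, in the order asked, and still so for the second after the job is handed in, with the robot touching nothing.
It also fails if it takes over 72 s, if anything falls off the work surface, if the arm or the gripper's body presses on something with over 40 N, if the wrist force passes 120 N, or if a joint passes its speed limit or range.

## Working session

There is one attempt and no reset: what is moved stays moved. The work goes in short steps, Python scripts to look and compute and a shell command to move; the robot and the scene stay as the last step left them, time stands still between calls to the robot, and variables do not carry over. Pictures are saved under pics/ and viewed, at most 10 in all, crops included, and the job is handed in when it is done.

```bash
mkdir -p pics; cat > h.py <<'E'
import numpy as np, cv2
from cell import *
def shot(name,tag):
    ci=camera_info(name); im,d=snapshot(name); np.savez(f'pics/{tag}.npz',im=im,d=d,K=ci['intrinsics'],T=ci['camera_from_world'])
    cv2.imwrite(f'pics/{tag}.png',im[:,:,::-1]); return load(tag)
def load(tag):
    z=np.load(f'pics/{tag}.npz'); return z['im'],z['d'],z['K'],z['T']
def ray(K,T,u,v):
    d=np.linalg.inv(K)@np.array([u,v,1.]); d=np.array([d[0],-d[1],-d[2]]); R=T[:3,:3]
    return -R.T@T[:3,3], R.T@d
def onz(K,T,u,v,z):
    o,d=ray(K,T,u,v); return o+d*(z-o[2])/d[2]
def dep(K,T,u,v,dd):
    o,d=ray(K,T,u,v); return o+d*dd
def proj(K,T,p):
    c=T[:3,:3]@np.asarray(p)+T[:3,3]; q=K@np.array([c[0],-c[1],-c[2]]); return q[:2]/q[2]
E
python3 - <<'E'
from h import *
a=shot('top','top0');b=shot('scene','sc0')
cv2.imwrite('pics/a0.png',np.vstack([a[0]])[:,:,::-1])
print(get_obs())
for x in (a,b): print(x[2],x[3], -x[3][:3,:3].T@x[3][:3,3])
c=cv2.resize(np.hstack([a[0],b[0]]),(800,300),interpolation=cv2.INTER_AREA)
E
```

```text
{'time_s': 0.1, 'joints': array([ 1.21410609,  0.32179218, -0.07008388,  1.45158184,  0.02259417,
        1.37084219, -0.05692894]), 'joint_vel': array([ 1.22113240e-03, -2.54198814e-03, -7.43393806e-04, -2.61463990e-03,
       -8.22324671e-05,  1.83635603e-05, -6.70385212e-04]), 'joint_efforts': array([-2.15570517e-04, -4.94879115e+01, -3.83896697e-01, -3.15208662e+01,
        1.30222357e-02,  7.52411841e-03,  6.44138524e-06]), 'tool_pos': array([ 0.23529953, -0.60536801,  0.23029029]), 'tool_rot': array([-3.13975823e+00,  9.12558969e-05,  3.70787910e-01]), 'wrist_force': array([ 0.71999184,  0.23538239, -0.47396639]), 'moment': array([ 0.0165108 , -0.01890829,  0.03113748]), 'grip_force': 0.0, 'opening': 0.997419915420303}
[[367.78275093   0.         259.02185421]
 [  0.         367.78275093 198.96822039]
 [  0.           0.           1.        ]] [[ 0.03154372 -0.99948866 -0.00523533  0.02463257]
 [ 0.97560838  0.02965076  0.21750662 -0.65577725]
 [-0.21724017 -0.0119686   0.9760448  -0.82686248]
 [ 0.          0.          0.          1.        ]] [0.45937703 0.03416788 0.94981969]
[[462.89415128   0.         256.5516273 ]
 [  0.         462.89415128 189.18566362]
 [  0.           0.           1.        ]] [[-0.33130566  0.94350403  0.00605817  0.17901754]
 [-0.74813319 -0.26660397  0.60763398  0.43015233]
 [ 0.57492024  0.19678026  0.79419409 -1.52994294]
 [ 0.          0.          0.          1.        ]] [1.26071593 0.24683912 0.95261194]
```

View pics/top0.png

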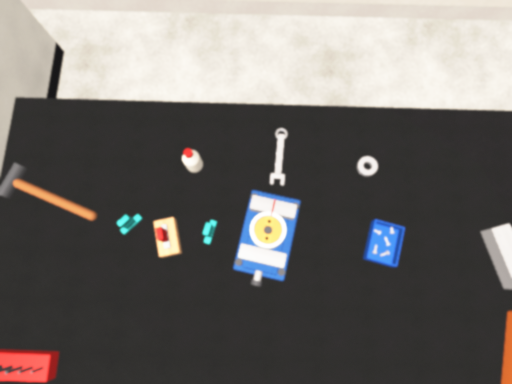

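View pics/sc0.png

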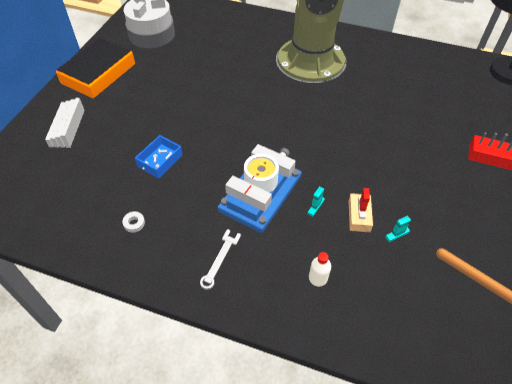

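The red-handled spanner stands in the tan rack at top (162,235) / scene (365,200). The two turquoise copies at top (129,223) and (209,231) are look-alikes because of their colour. The vise and ring are at top (268,230), and the bystanders are clear of it. I'll measure these and make one enlarged crop to confirm.

```bash
python3 - <<'E'
from h import *
def blobs(m,n=30):
    k,l,s,c=cv2.connectedComponentsWithStats(m.astype(np.uint8)); return [(s[i],c[i],l==i) for i in range(1,k) if s[i][4]>n]
for t in('top0','sc0'):
    im,d,K,T=load(t); hsv=cv2.cvtColor(im,cv2.COLOR_RGB2HSV); H,S,V=[hsv[:,:,i].astype(int) for i in range(3)]
    M={'red':((H<6)|(H>174))&(S>150)&(V>80),'tan':(H>10)&(H<23)&(S>60)&(S<170)&(V>150),'brass':(H>20)&(H<32)&(S>120)&(V>120),'teal':(H>78)&(H<96)&(S>120),'blue':(H>100)&(H<118)&(S>150)&(V>80)}
    for n,m in M.items():
        for s,c,mm in blobs(m,15):
            v,u=np.nonzero(mm); P=np.array([dep(K,T,a,b,d[b,a]) for a,b in zip(u,v) if d[b,a]>0])
            if not len(P) or s[4]>3000 or np.median(P[:,0])>1: continue
            r=cv2.minAreaRect(np.c_[u,v].astype(np.float32))
            print(t,n,s[4],c.round(1),'med',np.median(P,0).round(3),'z',P[:,2].min().round(3),P[:,2].max().round(3),'rect',[np.round(x,1) for x in r])
            if n=='tan' and s[4]>100:
                for q in cv2.boxPoints(r): print('   ',onz(K,T,*q,0.03).round(4))
            if n=='blue':
                for q in cv2.boxPoints(r): print('   ',onz(K,T,*q,0.03).round(4))
A=load('top0')[0][180:290,110:310]; B=load('sc0')[0][130:250,210:420]
cv2.imwrite('pics/crop1.png',np.vstack([cv2.resize(A,(560,308),interpolation=2),cv2.resize(B,(560,292),interpolation=2)])[:,:,::-1])
E
```

```text
top0 red 64 [187.3 151.8] med [0.761 0.224 0.1  ] z -0.005 0.105 rect [array([187., 152.]), array([8., 8.]), np.float64(90.0)]
top0 red 104 [161.  234.1] med [0.559 0.271 0.093] z 0.029 0.099 rect [array([161.1, 234. ]), array([12.8,  9. ]), np.float64(80.5)]
top0 red 1690 [ 28.8 365. ] med [0.254 0.565 0.04 ] z -0.003 0.09 rect [array([ 28.6, 365.8]), array([58.3, 32.5]), np.float64(2.0)]
top0 tan 800 [ 53.8 199.1] med [0.649 0.578 0.024] z -0.003 0.03 rect [array([ 53.7, 199.1]), array([89.2,  9.2]), np.float64(23.8)]
    [0.6808 0.6892 0.03  ]
    [0.7036 0.6836 0.03  ]
    [0.6152 0.4584 0.03  ]
    [0.5934 0.465  0.03  ]
top0 tan 242 [167.8 236.9] med [0.556 0.267 0.025] z -0.004 0.095 rect [array([166.3, 236.7]), array([38.3, 23. ]), np.float64(80.5)]
    [0.602  0.3154 0.03  ]
    [0.6135 0.2586 0.03  ]
    [0.519  0.2352 0.03  ]
    [0.508  0.2908 0.03  ]
top0 tan 25 [168.6 234.1] med [0.566 0.268 0.037] z 0.029 0.047 rect [array([168.4, 233.6]), array([15.1,  1.6]), np.float64(80.5)]
top0 tan 34 [267.6 229.6] med [0.577 0.023 0.098] z 0.085 0.103 rect [array([267.5, 229.5]),
[... 3283 characters left out ...]
ray([316.2, 201.1]), array([12.1, 30.4]), np.float64(26.6)]
sc0 teal 347 [399.4 228.8] med [0.602 0.372 0.037] z -0.005 0.077 rect [array([398.1, 228.7]), array([16.5, 30.9]), np.float64(63.4)]
sc0 blue 1103 [158.6 155.8] med [ 0.563 -0.274  0.014] z -0.007 0.039 rect [array([158.5, 155.5]), array([31.1, 45.3]), np.float64(45.0)]
    [ 0.6136 -0.3229  0.03  ]
    [ 0.4791 -0.2963  0.03  ]
    [ 0.5336 -0.2042  0.03  ]
    [ 0.6603 -0.2347  0.03  ]
sc0 blue 1524 [258.6 204.8] med [0.662 0.049 0.022] z -0.003 0.056 rect [array([259.1, 190.7]), array([51.6, 79.3]), np.float64(34.4)]
    [ 0.6831 -0.0561  0.03  ]
    [ 0.4419 -0.0244  0.03  ]
    [0.5018 0.1127 0.03  ]
    [0.7263 0.0686 0.03  ]
```

View pics/crop1.png

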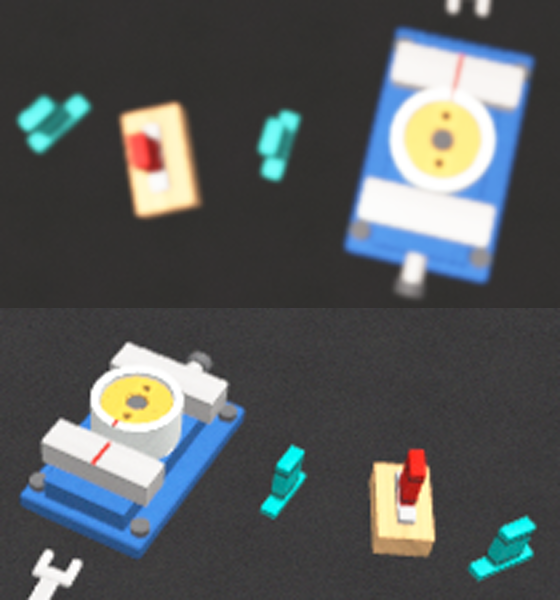

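The crop confirms it: the red one sits in the tan rack, and both teal copies lie outside it. The ring's holes show at about top px (269.3,221.4) and (266.8,238.2). I'll refine the measurements and plan the approach. I want the grasp half-turned, to keep joint 7 free.

```bash
cat >> h.py <<'E'
from scipy.spatial.transform import Rotation as R
def fr(p,yaw): return np.array(p,float),R.from_euler('xyz',[np.pi,0,yaw])
def cur(): o=get_obs(); return o['tool_pos'],R.from_euler('xyz',o['tool_rot'])
def plan(ws,start=None):
    p,r=start or cur()
    for w in ws:
        q,s=fr(*w); print(w,'->',r.inv().apply(q-p).round(4).tolist(),(r.inv()*s).as_rotvec().round(4).tolist()); p,r=q,s
E
python3 - <<'E'
from h import *
im,d,K,T=load('top0')
a=onz(K,T,269.3,221.4,.101);b=onz(K,T,266.8,238.2,.101);print(a,b,(a+b)/2,np.linalg.norm(a-b),np.arctan2(*(a-b)[1::-1]))
for uv in((264.5,205),(274,212)):pass
print('mark',onz(K,T,110+461/2.8,180+55/2.8,.086),onz(K,T,110+452/2.8,180+100/2.8,.107))
plan([((.38,-.47,.25),.97),((.50,-.31,.27),1.57),((.54,-.12,.27),2.17),((.55,.05,.28),2.77),((.555,.265,.27),3.39)])
E
```

```text
[0.59544923 0.01892209 0.101     ] [0.5560672  0.02369332 0.101     ] [0.57575821 0.0213077  0.101     ] 0.039670002034598306 -0.12056496833425859
mark [0.65111888 0.00715874 0.086     ] [0.60799053 0.01442648 0.107     ]
((0.38, -0.47, 0.25), 0.97) -> [0.1839, -0.0738, -0.0196] [-0.0018, -0.0005, -0.5992]
((0.5, -0.31, 0.27), 1.57) -> [0.1998, 0.0085, -0.02] [0.0, 0.0, -0.6]
((0.54, -0.12, 0.27), 2.17) -> [0.19, 0.0398, 0.0] [-0.0, 0.0, -0.6]
((0.55, 0.05, 0.28), 2.77) -> [0.1347, 0.1041, -0.01] [0.0, 0.0, -0.6]
((0.555, 0.265, 0.27), 3.39) -> [0.0734, 0.2021, 0.01] [0.0, 0.0, -0.62]
```

```bash

python3 -m jog '[0.184,-0.074,-0.02,0,0,-0.6, 0.184,-0.074,-0.02,0,0,-0.6, 0.184,-0.074,-0.02,0,0,-0.6, 0.184,-0.074,-0.02,0,0,-0.6, 0.184,-0.074,-0.02,0,0,-0.6]' 0.085 30
python3 -m jog '[0.2,0.008,-0.02,0,0,-0.6, 0.2,0.008,-0.02,0,0,-0.6, 0.2,0.008,-0.02,0,0,-0.6, 0.2,0.008,-0.02,0,0,-0.6, 0.2,0.008,-0.02,0,0,-0.6]'
python3 -m jog '[0.19,0.04,0,0,0,-0.6, 0.19,0.04,0,0,0,-0.6, 0.19,0.04,0,0,0,-0.6, 0.19,0.04,0,0,0,-0.6, 0.19,0.04,0,0,0,-0.6]'
python3 -m jog '[0.135,0.104,-0.01,0,0,-0.6, 0.135,0.104,-0.01,0,0,-0.6, 0.135,0.104,-0.01,0,0,-0.6, 0.135,0.104,-0.01,0,0,-0.6, 0.135,0.104,-0.01,0,0,-0.6]'
python3 - <<'E'
from h import *
im,d,K,T=shot('wrist','w1'); print(K.round(1),T.round(3),-T[:3,:3].T@T[:3,3],get_obs()['joints'].round(2))
plan([((.555,.265,.27),3.39)])
E
```

```text
time_s: 0.52
tool_pos: [0.383, -0.4669, 0.2514]
tool_rot: [3.142, -0.001, 0.98]
wrist_force: [0.4, 0.1, -0.0]
opening: 0.998
grip_force: 0.0
time_s: 0.93
tool_pos: [0.5013, -0.3062, 0.2714]
tool_rot: [3.141, -0.001, 1.579]
wrist_force: [1.5, 0.1, 0.5]
opening: 0.995
grip_force: 0.0
time_s: 1.35
tool_pos: [0.54, -0.1143, 0.2713]
tool_rot: [3.141, -0.001, 2.182]
wrist_force: [-0.0, -0.3, 1.3]
opening: 0.996
grip_force: 0.0
time_s: 1.77
tool_pos: [0.5482, 0.0612, 0.2821]
tool_rot: [3.137, -0.001, 2.79]
wrist_force: [-0.4, 1.5, 0.2]
opening: 0.995
grip_force: 0.0
[[269.2   0.  253. ]
 [  0.  269.2 188.2]
 [  0.    0.    1. ]] [[ 0.345  0.939  0.006 -0.248]
 [-0.888  0.328 -0.321  0.525]
 [-0.304  0.106  0.947 -0.268]
 [ 0.     0.     0.     1.   ]] [0.4706462  0.08881825 0.42417605] [ 0.56  0.15 -0.79  1.6   0.11  1.43  0.98]
((0.555, 0.265, 0.27), 3.39) -> [0.065, 0.1967, 0.0123] [0.0026, 0.0005, -0.5989]
```

View pics/w1.png

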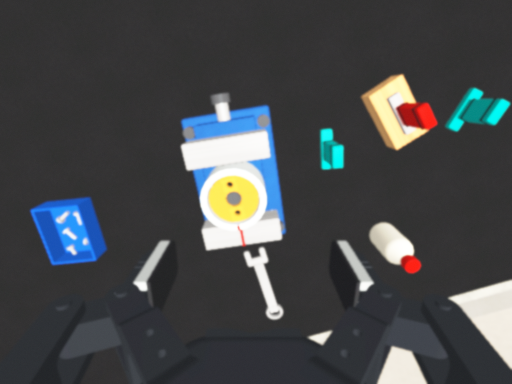

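The wrist view shows the ring holes at about (230,184) and (238,212), and the red handle in the rack at (415,115). Next I'll move over the rack and measure there.

```bash

python3 -m jog '[0.065,0.197,0.012,0,0,-0.6, 0.065,0.197,0.012,0,0,-0.6, 0.065,0.197,0.012,0,0,-0.6, 0.065,0.197,0.012,0,0,-0.6, 0.065,0.197,0.012,0,0,-0.6]'
python3 -m jog '[0,0,0,0,0,0, 0,0,0,0,0,0]'
python3 - <<'E'
from h import *
im,d,K,T=shot('wrist','w2'); print(get_obs()['joints'].round(2),get_obs()['tool_pos'],get_obs()['tool_rot'])
hsv=cv2.cvtColor(im,cv2.COLOR_RGB2HSV); H,S,V=[hsv[:,:,i].astype(int) for i in range(3)]
Z=np.zeros(d.shape+(3,))
u,v=np.meshgrid(np.arange(512),np.arange(384)); 
o,_=ray(K,T,0,0); D=np.stack([(u-K[0,2])/K[0,0],-(v-K[1,2])/K[1,1],-np.ones_like(u)],-1)@T[:3,:3]
P=o+D*d[...,None]
red=((H<6)|(H>174))&(S>150)&(V>60); near=(abs(P[...,0]-.56)<.09)&(abs(P[...,1]-.27)<.08)
top=red&near&(P[...,2]>.088)&(P[...,2]<.102)
def rect(m,n):
    q=P[m]; c=q[:,:2]; r=cv2.minAreaRect((c*1000).astype(np.float32)); print(n,len(c),'mean',q.mean(0).round(4),'med z',np.median(q[:,2]).round(4),'rect',np.round(r[0],1),np.round(r[1],1),round(r[2],1))
rect(top,'handle top'); rect(red&near,'red')
tan=(H>8)&(H<25)&(S>50)&near
rect(tan&(abs(P[...,2]-.03)<.006),'rack top')
bar=(S<40)&near&(abs(P[...,2]-.04)<.006)&(V>90); rect(bar,'bar')
cv2.imwrite('pics/w2m.png',np.dstack([im[...,2],im[...,1],im[...,0]]))
E
```

```text
time_s: 2.23
tool_pos: [0.5605, 0.258, 0.2687]
tool_rot: [-3.14, -0.0, -2.911]
wrist_force: [0.7, -0.0, -0.3]
opening: 0.993
grip_force: 0.0
time_s: 2.4
tool_pos: [0.5588, 0.2602, 0.2682]
tool_rot: [3.14, -0.002, -2.909]
wrist_force: [-0.1, -0.7, -0.2]
opening: 0.992
grip_force: 0.0
[ 0.25  0.37 -0.94  1.46  0.3   1.47  1.11] [0.55995178 0.25750505 0.26832113] [-3.14101537e+00 -1.68011732e-03 -2.91307491e+00]
handle top 239 mean [0.5613 0.2762 0.0942] med z 0.0944 rect [562.4 276.3] [27.2 12.4] 13.6
red 293 mean [0.5589 0.2755 0.0908] med z 0.0942 rect [526.  264.2] [104.3  13.8] 19.0
rack top 356 mean [0.5704 0.2756 0.0294] med z 0.0295 rect [564.2 277.2] [90.5 49.9] 14.1
bar 129 mean [0.5421 0.2722 0.0395] med z 0.0396 rect [542.2 272.2] [15.5 14. ] 13.9
```

View pics/w2.png

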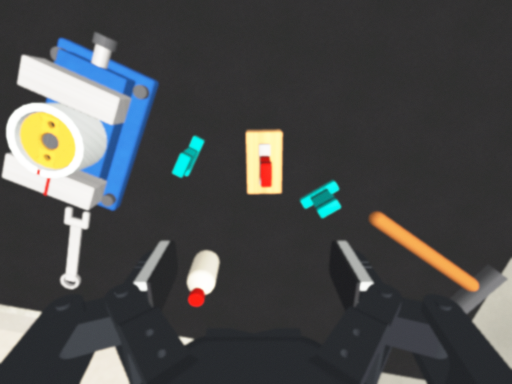

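The handle top measures 27x12 mm at z=0.094, centred at (0.562,0.276) with yaw 0.24. The rack top measures 90x50 mm, centred at (0.564,0.277). Both match the given sizes. Next is the descent, with a narrowed opening so the fingers clear the teal copies.

```bash
python3 - <<'E'
from h import *
plan([((.563,.2765,.15),-2.899),((.563,.2765,.051),-2.899)])
E
```

```text
((0.563, 0.2765, 0.15), -2.899) -> [-0.0075, 0.0179, 0.1183] [-0.0006, -0.0017, -0.0141]
((0.563, 0.2765, 0.051), -2.899) -> [0.0, -0.0, 0.099] [0.0, 0.0, 0.0]
```

```bash

python3 -m jog '[-0.0075,0.018,0.06,0,0,-0.014, -0.0075,0.018,0.118,0,0,-0.014, -0.0075,0.018,0.118,0,0,-0.014, -0.0075,0.018,0.118,0,0,-0.014, -0.0075,0.018,0.118,0,0,-0.014]' 0.045 60
python3 - <<'E'
from h import *
plan([((.563,.2765,.051),-2.899)])
E
```

```text
time_s: 2.87
tool_pos: [0.5633, 0.2735, 0.1499]
tool_rot: [-3.139, -0.004, -2.903]
wrist_force: [0.5, -0.0, 1.0]
opening: 0.526
grip_force: 0.0
((0.563, 0.2765, 0.051), -2.899) -> [-0.0008, 0.0032, 0.0989] [-0.0021, -0.004, -0.0036]
```

```bash

python3 -m jog '[0,0.002,0.03,0,0,0, 0,0.002,0.06,0,0,0, 0,0.002,0.085,0,0,0, 0,0.002,0.099,0,0,0, 0,0.002,0.099,0,0,0]'
python3 -m jog '[0,0,0,0,0,0, 0,0,0,0,0,0]'
python3 - <<'E'
from h import *
im,d,K,T=shot('wrist','w3'); print(get_obs()['tool_pos'],get_obs()['tool_rot'],get_obs()['wrist_force'])
E
```

```text
time_s: 3.28
tool_pos: [0.5632, 0.2769, 0.0517]
tool_rot: [-3.14, -0.002, -2.901]
wrist_force: [-0.8, -0.5, -0.5]
opening: 0.528
grip_force: 0.0
time_s: 3.45
tool_pos: [0.5647, 0.2795, 0.0551]
tool_rot: [3.141, 0.004, -2.899]
wrist_force: [-0.3, 0.6, 1.1]
opening: 0.529
grip_force: 0.0
[0.56458504 0.2795608  0.0550287 ] [ 3.14107167  0.00407958 -2.89907532] [-0.44226474 -0.16337871 -0.37560317]
```

View pics/w3.png

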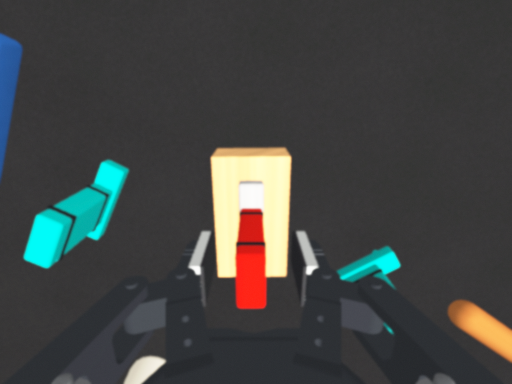

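The red handle is centred between the open fingers (handle at column 251, fingers at 205 and 300). I'm closing.

```bash

python3 -m jog '[0,0,0,0,0,0, 0,0,0,0,0,0, 0,0,0,0,0,0]'
python3 -m jog '[0,0,0,0,0,0, 0,0,0,0,0,0, 0,0,0,0,0,0, 0,0,0,0,0,0, 0,0,0,0,0,0]' 0.0 60
python3 -m jog '[0,0,0,0,0,0, 0,0,0,0,0,0, 0,0,0,0,0,0]'
```

```text
time_s: 3.75
tool_pos: [0.5633, 0.279, 0.0531]
tool_rot: [-3.142, 0.001, -2.898]
wrist_force: [0.1, 0.7, -0.2]
opening: 0.529
grip_force: 0.0
time_s: 4.17
tool_pos: [0.5629, 0.2788, 0.0523]
tool_rot: [-3.141, -0.0, -2.898]
wrist_force: [0.1, -0.7, 0.7]
opening: 0.16
grip_force: 58.8
time_s: 4.42
tool_pos: [0.5629, 0.2788, 0.0523]
tool_rot: [-3.141, -0.0, -2.898]
wrist_force: [-0.4, -0.9, 0.6]
opening: 0.159
grip_force: 58.8
```

```bash

python3 -m jog '[0,0,-0.01,0,0,0, 0,0,-0.03,0,0,0, 0,0,-0.07,0,0,0, 0,0,-0.11,0,0,0, 0,0,-0.15,0,0,0]'
python3 -m jog '[0,0,-0.02,0,0,0, 0,0,-0.02,0,0,0]'
python3 - <<'E'
from h import *
print(get_obs()['opening'])
plan([((.60,.15,.22),3.2),((.64,.015,.22),3.02)])
E
```

```text
time_s: 4.83
tool_pos: [0.562, 0.2788, 0.2039]
tool_rot: [3.141, -0.001, -2.898]
wrist_force: [0.7, 0.2, -1.6]
opening: 0.158
grip_force: 58.5
time_s: 5.0
tool_pos: [0.5648, 0.2811, 0.2289]
tool_rot: [3.14, 0.009, -2.898]
wrist_force: [0.4, 0.9, -1.5]
opening: 0.155
grip_force: 58.6
0.15517404755708927
((0.6, 0.15, 0.22), 3.2) -> [-0.0025, -0.1357, 0.0086] [0.0027, 0.0093, 0.1852]
((0.64, 0.015, 0.22), 3.02) -> [-0.0321, -0.1371, -0.0] [-0.0, -0.0, 0.18]
```

```bash

python3 -m jog '[-0.002,-0.04,0.005,0,0,0.185, -0.002,-0.08,0.005,0,0,0.185, -0.002,-0.12,0.005,0,0,0.185, -0.002,-0.136,0.005,0,0,0.185]'
python3 -m jog '[-0.032,-0.04,0,0,0,0.18, -0.032,-0.08,0,0,0,0.18, -0.032,-0.115,0,0,0,0.18, -0.032,-0.13,0,0,0,0.18, -0.032,-0.137,0,0,0,0.18]'
python3 -m jog '[0,0,0,0,0,0, 0,0,0,0,0,0, 0,0,0,0,0,0, 0,0,0,0,0,0]'
python3 - <<'E'
from h import *
im,d,K,T=shot('wrist','w4'); o=get_obs();print(o['tool_pos'],o['tool_rot'],o['joints'].round(2))
cv2.imwrite('pics/w4b.png',cv2.resize(im,(768,576),interpolation=2)[:,:,::-1])
E
```

```text
time_s: 5.33
tool_pos: [0.5989, 0.1391, 0.2156]
tool_rot: [-3.136, -0.002, -3.091]
wrist_force: [0.9, -0.9, -2.6]
opening: 0.155
grip_force: 58.9
time_s: 5.75
tool_pos: [0.6372, 0.0063, 0.2155]
tool_rot: [-3.139, -0.002, 3.013]
wrist_force: [-0.2, -0.0, -1.3]
opening: 0.156
grip_force: 59.1
time_s: 6.08
tool_pos: [0.6371, 0.0153, 0.2174]
tool_rot: [3.141, -0.0, 3.024]
wrist_force: [0.6, -0.4, -0.4]
opening: 0.161
grip_force: 59.1
[0.63717088 0.01487701 0.21741172] [3.14100673e+00 2.20987806e-05 3.02330301e+00] [ 0.54  0.4  -0.78  1.48  0.28  1.37  1.19]
```

View pics/w4b.png

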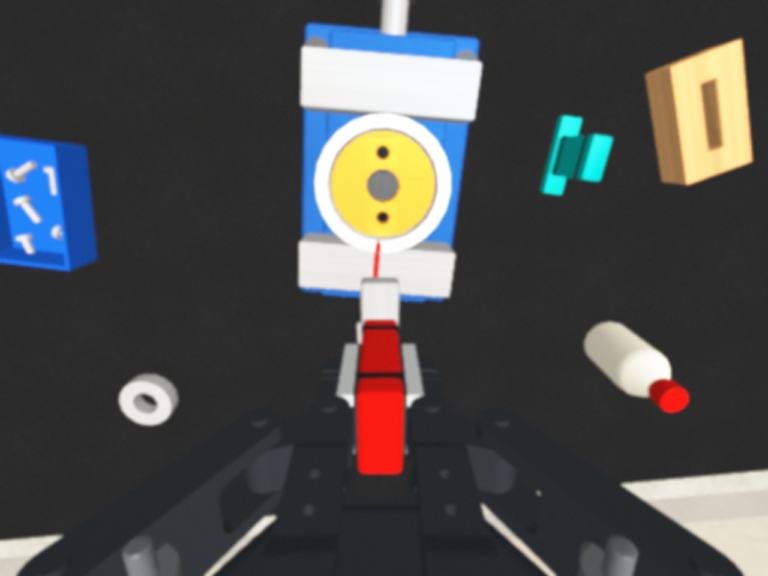

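The empty rack is at (705,115) of the enlarged view, and the spanner is square in the grip. The ring shows clearly at (382,184), with holes at (383,152) and (383,217). Now the relative measurements from this same camera.

```bash
cat > m.py <<'E'
from h import *
import sys
im,d,K,T=load(sys.argv[1]); p=np.array(eval(sys.argv[2])); yaw=float(sys.argv[3])
hsv=cv2.cvtColor(im,cv2.COLOR_RGB2HSV); H,S,V=[hsv[:,:,i].astype(int) for i in range(3)]
u,v=np.meshgrid(np.arange(512),np.arange(384))
Dm=np.stack([(u-K[0,2])/K[0,0],-(v-K[1,2])/K[1,1],-np.ones_like(u)],-1)@T[:3,:3]; o=ray(K,T,0,0)[0]; P=o+Dm*d[...,None]
yel=((H>20)&(H<33)&(S>120)&(V>100)).astype(np.uint8)
cs,_=cv2.findContours(yel,cv2.RETR_CCOMP,cv2.CHAIN_APPROX_NONE); c=max(cs,key=cv2.contourArea)
m=np.zeros_like(yel); cv2.drawContours(m,[cv2.convexHull(c)],-1,1,-1)
e=cv2.fitEllipse(c); rc=onz(K,T,*e[0],.101); print('ring ellipse',np.round(e[0],1),np.round(e[1],1),rc.round(4),'z by depth',np.median(P[yel>0][:,2]).round(4))
g=255-im[...,2].astype(int)*0-im[...,0].astype(int); g[m==0]=0
bg=np.median(g[yel>0]); w=np.clip(g-bg-25,0,None)*cv2.erode(m,np.ones((5,5)))
n,l,s,cc=cv2.connectedComponentsWithStats((w>0).astype(np.uint8)); h=[]
for i in range(1,n):
    q=l==i; uv=np.array([(u*w)[q].sum(),(v*w)[q].sum()])/w[q].sum(); x=onz(K,T,*uv,.101); r=np.linalg.norm(x-rc)*1000
    print('  dark',s[i][4],uv.round(1),x.round(4),'r',r.round(1))
    if 17<r<23 and s[i][4]>4: h.append(x)
red=((H<6)|(H>174))&(S>150)&(V>60)&(P[...,2]>p[2]+.036)&(P[...,2]<p[2]+.05)&(np.hypot(P[...,0]-p[0],P[...,1]-p[1])<.05)
cs,_=cv2.findContours(red.astype(np.uint8),0,1); c=max(cs,key=cv2.contourArea); r=cv2.minAreaRect(c); print('handle px',r)
zt=p[2]+.0427; q=np.array([onz(K,T,*x,zt) for x in cv2.boxPoints(r)]); hc=q.mean(0)
print('handle top',hc.round(4),'z',np.median(P[red][:,2]).round(4),'expect',round(zt,4),'sizes',[round(np.linalg.norm(q[i]-q[i-1])*1000,1) for i in range(2)])
Rt=np.array([[np.cos(yaw),np.sin(yaw)],[np.sin(yaw),-np.cos(yaw)]]).T
print('handle - tcp in tool xy',(Rt@(hc-p)[:2]).round(4))
if len(h)==2:
    a,b=sorted(h,key=lambda t:-t[0]); mid=(a+b)/2; al=np.arctan2(*(a-b)[1::-1]); print('holes mid',mid.round(4),'sep',np.linalg.norm(a-b).round(4),'yaw',al.round(4),'tool yaw',al+np.pi)
E
python3 m.py w4 '[.6371,.0149,.2174]' 3.0233
```

```text
ring ellipse [254.7 121.9] [67.9 69.3] [0.5776 0.0241 0.101 ] z by depth 0.1003
  dark 65 [254.7 101.2] [0.5593 0.0262 0.101 ] r 18.4
  dark 373 [254.8 123.2] [0.5787 0.0239 0.101 ] r 1.1
  dark 55 [254.7 144.4] [0.5985 0.0216 0.101 ] r 21.1
handle px ((253.0, 284.5), (61.0, 32.0), 90.0)
handle top [0.6342 0.0154 0.2601] z 0.2593 expect 0.2601 sizes [np.float64(32.6), np.float64(13.6)]
handle - tcp in tool xy [0.0029 0.0002]
holes mid [0.5789 0.0239 0.101 ] sep 0.0395 yaw -0.1169 tool yaw 3.024682381639723
```

The ring centre is (.5789,.0239) by the wrist camera and (.5758,.0213) by the top camera. Yaw agrees at -0.12 in both, and the hole separation of 39.5 mm is right. The spanner sits about 1.5 mm toward tool +x in the grip. I'll go over the ring at a low hover and compare bar and hole close up.

```bash
python3 - <<'E'
from h import *
plan([((.579,.0226,.168),3.024)])
E
```

```text
((0.579, 0.0226, 0.168), 3.024) -> [0.0587, 0.0008, 0.0494] [0.0006, 0.0, -0.0007]
```

```bash

python3 -m jog '[0.025,0.001,0.015,0,0,0, 0.045,0.001,0.03,0,0,0, 0.055,0.001,0.042,0,0,0, 0.0587,0.001,0.049,0,0,0, 0.0587,0.001,0.049,0,0,0]'
python3 -m jog '[0,0,0,0,0,0, 0,0,0,0,0,0, 0,0,0,0,0,0, 0,0,0,0,0,0, 0,0,0,0,0,0]'
python3 - <<'E'
from h import *
im,d,K,T=shot('wrist','w5'); o=get_obs();print(o['tool_pos'],o['tool_rot'],o['wrist_force'])
cv2.imwrite('pics/w5b.png',cv2.resize(im[90:320,150:356],(720,600)*1 if 0 else (537,600),interpolation=2)[:,:,::-1])
E
```

```text
time_s: 6.55
tool_pos: [0.5778, 0.0212, 0.167]
tool_rot: [-3.141, -0.002, 3.022]
wrist_force: [0.9, -0.3, -1.6]
opening: 0.158
grip_force: 59.1
time_s: 6.97
tool_pos: [0.58, 0.0206, 0.1687]
tool_rot: [3.141, 0.001, 3.02]
wrist_force: [0.1, 0.1, -1.1]
opening: 0.159
grip_force: 59.1
[0.57976668 0.02056783 0.16855159] [3.14131998e+00 4.65191278e-04 3.01968804e+00] [-0.26340678  0.88250903 -1.43394369]
```

View pics/w5b.png

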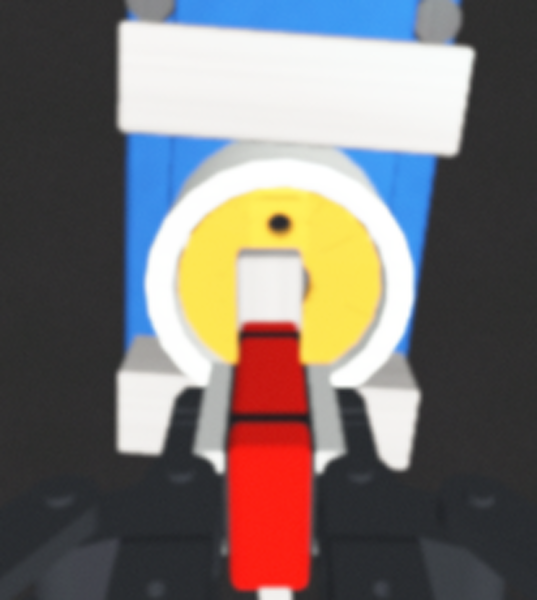

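The bar lies slightly left of the ring axis: its edges are at crop columns 238 to 302, while the hole is at (279,223) and the ring spans columns 177 to 382. I'll compute the correction.

```bash
python3 - <<'E'
from h import *
im,d,K,T=load('w5'); z=.1686; yaw=3.02
s=lambda x,y:(x/2.607+150-.3,y/2.609+90-.3)
Rt=np.array([[np.cos(yaw),np.sin(yaw)],[np.sin(yaw),-np.cos(yaw)]]); p=np.array([.5798,.0206])
f=lambda n,x,y,zz:print(n,onz(K,T,*s(x,y),zz).round(4),'tool',(Rt@(onz(K,T,*s(x,y),zz)[:2]-p)).round(4))
f('bar end under L',238,250,z-.0223);f('bar end under R',302,250,z-.0223)
f('handle top TL',228,421,z+.0427);f('handle top TR',313,421,z+.0427);f('handle BL',228,588,z+.0427);f('handle BR',311,590,z+.0427)
f('hole',279.5,223,.101)
f('ring L',177,280,.101);f('ring R',382,280,.101)
f('rim L',146,280,.107);f('rim R',414,280,.107)
# hole by weighted darkness
x0,y0=s(279,223);x0,y0=int(x0),int(y0);g=im[y0-6:y0+7,x0-6:x0+7,0].astype(float);w=np.clip(200-g,0,None);vv,uu=np.mgrid[y0-6:y0+7,x0-6:x0+7]
q=(uu*w).sum()/w.sum(),(vv*w).sum()/w.sum();X=onz(K,T,*q,.101);print(q,X,'tool',Rt@(X[:2]-p))
E
```

```text
bar end under L [0.5509 0.0163 0.1463] tool [ 0.0282 -0.0078]
bar end under R [0.5528 0.0319 0.1463] tool [0.0282 0.008 ]
handle top TL [0.5587 0.0163 0.2113] tool [ 0.0204 -0.0069]
handle top TR [0.5604 0.03   0.2113] tool [0.0204 0.0069]
handle BL [0.5925 0.0115 0.2113] tool [-0.0137 -0.0075]
handle BR [0.5947 0.0261 0.2113] tool [-0.0142  0.0073]
hole [0.5583 0.0264 0.101 ] tool [0.0221 0.0031]
ring L [ 0.573  -0.0083  0.101 ] tool [ 0.0032 -0.0295]
ring R [0.581  0.0567 0.101 ] tool [0.0031 0.036 ]
rim L [ 0.5697 -0.0167  0.107 ] tool [ 0.0055 -0.0383]
rim R [0.5799 0.0658 0.107 ] tool [0.0054 0.0448]
(np.float64(256.7498933901919), np.float64(175.17590618336888)) [0.55825696 0.02627264 0.101     ] tool [0.02207203 0.00301773]
```

```bash
python3 - <<'E'
from h import *
im,d,K,T=load('w5'); z=.1686; yaw=3.02
Rt=np.array([[np.cos(yaw),np.sin(yaw)],[np.sin(yaw),-np.cos(yaw)]]); p=np.array([.5798,.0206])
for v in range(180,324,2):
    o=[]
    u=253
    X=dep(K,T,u,v,d[v,u]); print(v,im[v,u],(Rt@(X[:2]-p)*1000).round(1)[0],(X[2]*1000).round(1),end=' | ' if v%4 else '\n')
E
```

```text
180 [251 224  81] 17.2 98.3
182 [254 237  91] 15.9 99.7 | 184 [248 221 122] 14.1 99.7
186 [175 169 160] 29.5 151.2 | 188 [206 204 201] 29.3 154.5
190 [240 238 236] 28.4 155.6 | 192 [244 242 241] 27.2 155.9
194 [244 242 241] 25.9 155.8 | 196 [243 242 240] 24.5 155.5
198 [243 242 241] 23.1 155.5 | 200 [243 242 240] 21.6 155.0
202 [243 242 240] 20.5 155.6 | 204 [243 242 240] 19.5 156.4
206 [243 242 240] 17.7 155.1 | 208 [244 242 240] 16.4 155.5
210 [244 242 240] 15.1 155.5 | 212 [235 212 206] 13.2 154.4
214 [203  60  54] 14.3 159.9 | 216 [159  26  23] 14.2 162.5
218 [82 30 32] 14.6 166.1 | 220 [179  26  23] 14.2 168.0
222 [199  23  17] 14.2 170.7 | 224 [200  24  17] 14.7 174.2
226 [200  24  19] 14.0 175.3 | 228 [201  22  16] 14.7 179.2
230 [202  23  18] 15.0 182.0 | 232 [202  25  20] 14.1 182.5
234 [201  22  17] 14.7 185.7 | 236 [201  24  18] 14.3 187.2
238 [202  24  19] 14.2 189.1 | 240 [201  24  18] 14.9 192.3
242 [201  23  16] 15.2 194.8 | 244 [201  23  17] 14.3 195.2
246 [194  23  18] 14.4 197.2 | 248 [116  25  23] 14.6 199.2
250 [51 28 29] 14.6 201.1 | 252 [152  28  26] 14.3 202.4

[... 343 characters left out ...]
19] 7.6 211.0
278 [253  31  19] 6.5 210.9 | 280 [253  30  19] 5.5 210.9
282 [253  31  19] 4.4 210.9 | 284 [253  31  20] 3.0 210.5
286 [253  30  18] 2.2 210.8 | 288 [253  30  19] 1.2 210.9
290 [253  31  19] 0.7 211.6 | 292 [253  30  18] -1.1 210.7
294 [253  32  19] -3.3 209.5 | 296 [253  33  21] -3.6 210.4
298 [253  30  19] -4.4 210.8 | 300 [253  32  19] -5.0 211.4
302 [253  30  20] -7.3 210.1 | 304 [253  30  19] -7.2 211.5
306 [253  31  19] -9.0 210.8 | 308 [253  31  18] -9.7 211.2
310 [253  28  17] -10.1 212.0 | 312 [253  31  21] -12.5 210.7
314 [251  90  84] -13.2 211.1 | 316 [242 227 223] -212.5 7.7
318 [241 239 237] -216.7 7.0 | 320 [241 239 237] -221.1 6.2
322 [241 240 237] -224.8 6.2 |
```

The depth profile gives a consistent relative fix. The handle's front face is at tool x +14.5 mm, so the spanner centre is at -0.5 mm. The correction is therefore (+2.6, +2.9) mm in tool xy.

```bash

python3 -m jog '[0.0026,0.0029,0,0,0,0, 0.0026,0.0029,0.012,0,0,0, 0.0026,0.0029,0.022,0,0,0, 0.0026,0.0029,0.028,0,0,0, 0.0026,0.0029,0.028,0,0,0]'
python3 -m jog '[0,0,0,0,0,0, 0,0,0,0,0,0, 0,0,0,0,0,0, 0,0,0,0,0,0]'
python3 -m jog '[0,0,0.002,0,0,0, 0,0,0.004,0,0,0, 0,0,0.006,0,0,0, 0,0,0.008,0,0,0, 0,0,0.008,0,0,0]'
python3 -m jog '[0,0,0,0,0,0, 0,0,0,0,0,0]'
```

```text
time_s: 7.43
tool_pos: [0.5755, 0.0234, 0.1377]
tool_rot: [-3.141, -0.004, 3.02]
wrist_force: [-0.4, -0.2, -1.8]
opening: 0.161
grip_force: 59.1
time_s: 7.77
tool_pos: [0.5774, 0.0237, 0.1407]
tool_rot: [-3.142, 0.001, 3.02]
wrist_force: [-0.6, -0.7, -1.6]
opening: 0.155
grip_force: 59.1
time_s: 8.18
tool_pos: [0.5769, 0.0237, 0.1317]
tool_rot: [-3.142, -0.001, 3.02]
wrist_force: [1.1, 0.9, -1.2]
opening: 0.16
grip_force: 59.1
time_s: 8.35
tool_pos: [0.5771, 0.0237, 0.1323]
tool_rot: [-3.142, -0.0, 3.02]
wrist_force: [-0.0, 0.3, -2.1]
opening: 0.155
grip_force: 59.1
```

```bash

python3 -m jog '[0,0,0.0007,0,0,0, 0,0,0.0014,0,0,0, 0,0,0.002,0,0,0, 0,0,0.002,0,0,0, 0,0,0.002,0,0,0]'
python3 -m jog '[0,0,0.0007,0,0,0, 0,0,0.0014,0,0,0, 0,0,0.002,0,0,0, 0,0,0.002,0,0,0, 0,0,0.002,0,0,0]'
```

```text
time_s: 8.77
tool_pos: [0.5772, 0.0237, 0.1303]
tool_rot: [-3.142, 0.0, 3.02]
wrist_force: [0.8, 1.2, -2.0]
opening: 0.162
grip_force: 59.1
time_s: 9.18
tool_pos: [0.5772, 0.0237, 0.1282]
tool_rot: [3.142, 0.0, 3.02]
wrist_force: [0.9, -0.4, -1.9]
opening: 0.159
grip_force: 59.1
```

Both pins are in: the tips are about 5 mm below the ring face with no contact force. I'll go 1 mm deeper, then turn clockwise (tool +z) while watching the moment.

```bash
cat > g.py <<'E'
from cell import get_obs
o=get_obs(); print('   t',round(o['time_s'],2),'F',o['wrist_force'].round(1),'M',o['moment'].round(3),'yaw',o['tool_rot'][2].round(4),'j7eff',o['joint_efforts'][6].round(3),'pos',o['tool_pos'].round(4))
E
python3 g.py
python3 -m jog '[0,0,0.001,0,0,0, 0,0,0.001,0,0,0, 0,0,0.001,0,0,0]' >/dev/null; python3 g.py
python3 -m jog '[0,0,0,0,0,0.03, 0,0,0,0,0,0.06, 0,0,0,0,0,0.06]' >/dev/null; python3 g.py
python3 -m jog '[0,0,0,0,0,0.03, 0,0,0,0,0,0.06, 0,0,0,0,0,0.06]' >/dev/null; python3 g.py
python3 -m jog '[0,0,0,0,0,0.03, 0,0,0,0,0,0.06, 0,0,0,0,0,0.06]' >/dev/null; python3 g.py
```

```text
t 9.18 F [ 0.9 -0.4 -1.9] M [ 0.087 -0.291  0.004] yaw 3.0198 j7eff -0.005 pos [0.5772 0.0237 0.1282]
   t 9.43 F [ 2.   0.9 -1.8] M [ 0.095 -0.236  0.009] yaw 3.0199 j7eff -0.007 pos [0.5772 0.0237 0.1273]
   t 9.68 F [ 2.3  0.6 -2.1] M [ 0.213 -0.529  0.08 ] yaw 2.9594 j7eff -0.336 pos [0.5775 0.0241 0.1274]
   t 9.93 F [ 3.2  1.3 -2.5] M [ 0.294 -0.618  0.089] yaw 2.9003 j7eff -0.352 pos [0.5775 0.0241 0.1274]
   t 10.18 F [ 2.2  2.  -2.3] M [ 0.362 -0.747  0.102] yaw 2.8408 j7eff -0.356 pos [0.5775 0.0242 0.1274]
```

```bash

for i in 1; do :; done
python3 -m jog '[0,0,0,0,0,0.03, 0,0,0,0,0,0.06, 0,0,0,0,0,0.06]' >/dev/null; python3 g.py
python3 -m jog '[0,0,0,0,0,0.03, 0,0,0,0,0,0.06, 0,0,0,0,0,0.06]' >/dev/null; python3 g.py
python3 -m jog '[0,0,0,0,0,0.03, 0,0,0,0,0,0.06, 0,0,0,0,0,0.06]' >/dev/null; python3 g.py
python3 -m jog '[0,0,0,0,0,0.03, 0,0,0,0,0,0.06, 0,0,0,0,0,0.06]' >/dev/null; python3 g.py
python3 -m jog '[0,0,0,0,0,0.02, 0,0,0,0,0,0.04, 0,0,0,0,0,0.04]' >/dev/null; python3 g.py
```

```text
t 10.43 F [ 2.8  1.2 -2. ] M [ 0.467 -0.735  0.058] yaw 2.7812 j7eff -0.358 pos [0.5775 0.0242 0.1274]
   t 10.68 F [ 3.6  2.6 -3.1] M [ 0.501 -0.864  0.08 ] yaw 2.7213 j7eff -0.36 pos [0.5775 0.0242 0.1274]
   t 10.93 F [ 3.7  2.5 -3.2] M [ 0.57  -0.91   0.091] yaw 2.6615 j7eff -0.365 pos [0.5776 0.0243 0.1274]
   t 11.18 F [ 4.1  2.4 -2.9] M [ 0.679 -1.026  0.102] yaw 2.6017 j7eff -0.37 pos [0.5775 0.0243 0.1275]
   t 11.43 F [ 4.5  1.7 -3.6] M [ 0.744 -1.043  0.088] yaw 2.5612 j7eff -0.27 pos [0.5776 0.0243 0.1275]
```

```bash

python3 -m jog '[0,0,0,0,0,0.02, 0,0,0,0,0,0.04, 0,0,0,0,0,0.04]' >/dev/null; python3 g.py
python3 -m jog '[0,0,0,0,0,0.02, 0,0,0,0,0,0.04, 0,0,0,0,0,0.04]' >/dev/null; python3 g.py
python3 -m jog '[0,0,0,0,0,0.02, 0,0,0,0,0,0.03, 0,0,0,0,0,0.03]' >/dev/null; python3 g.py
```

```text
t 11.68 F [ 4.3  2.1 -4. ] M [ 0.749 -1.115  0.096] yaw 2.5213 j7eff -0.271 pos [0.5776 0.0244 0.1275]
   t 11.93 F [ 4.6  3.1 -2.9] M [ 0.773 -1.089  0.076] yaw 2.4812 j7eff -0.273 pos [0.5776 0.0244 0.1275]
   t 12.18 F [ 4.5  1.8 -3.4] M [ 0.774 -1.106  0.126] yaw 2.4517 j7eff -0.207 pos [0.5776 0.0244 0.1275]
```

```bash

python3 -m jog '[0,0,0,0,0,0.015, 0,0,0,0,0,0.03, 0,0,0,0,0,0.03]' >/dev/null; python3 g.py
python3 -m jog '[0,0,0,0,0,0.015, 0,0,0,0,0,0.03, 0,0,0,0,0,0.03]' >/dev/null; python3 g.py
python3 -m jog '[0,0,0,0,0,0.015, 0,0,0,0,0,0.03, 0,0,0,0,0,0.03]' >/dev/null; python3 g.py
```

```text
t 12.43 F [ 4.4  3.  -3. ] M [ 0.805 -1.072  0.103] yaw 2.4214 j7eff -0.231 pos [0.5777 0.0244 0.1275]
   t 12.68 F [ 3.9  2.7 -3.3] M [ 0.767 -1.138  0.092] yaw 2.3914 j7eff -0.229 pos [0.5777 0.0244 0.1275]
   t 12.93 F [ 5.   2.8 -2.9] M [ 0.787 -1.191  0.139] yaw 2.3615 j7eff -0.239 pos [0.5777 0.0245 0.1276]
```

```bash

python3 -m jog '[0,0,0,0,0,0.015, 0,0,0,0,0,0.03, 0,0,0,0,0,0.03]' >/dev/null; python3 g.py
python3 -m jog '[0,0,0,0,0,0.015, 0,0,0,0,0,0.03, 0,0,0,0,0,0.03]' >/dev/null; python3 g.py
python3 -m jog '[0,0,0,0,0,0.015, 0,0,0,0,0,0.03, 0,0,0,0,0,0.03]' >/dev/null; python3 g.py
```

```text
t 13.18 F [ 4.3  2.9 -3.5] M [ 0.821 -1.184  0.071] yaw 2.3314 j7eff -0.236 pos [0.5778 0.0244 0.1276]
   t 13.43 F [ 4.8  3.5 -2.8] M [ 0.766 -1.186  0.107] yaw 2.3015 j7eff -0.236 pos [0.5778 0.0244 0.1276]
   t 13.68 F [ 4.8  3.3 -2.5] M [ 0.736 -1.206  0.106] yaw 2.2715 j7eff -0.243 pos [0.5779 0.0245 0.1276]
```

```bash

python3 -m jog '[0,0,0,0,0,0.015, 0,0,0,0,0,0.03, 0,0,0,0,0,0.03]' >/dev/null; python3 g.py
python3 -m jog '[0,0,0,0,0,0.015, 0,0,0,0,0,0.03, 0,0,0,0,0,0.03]' >/dev/null; python3 g.py
python3 -m jog '[0,0,0,0,0,0.015, 0,0,0,0,0,0.025, 0,0,0,0,0,0.025]' >/dev/null; python3 g.py
```

```text
t 13.93 F [ 4.4  3.2 -3.9] M [ 0.808 -1.219  0.099] yaw 2.2415 j7eff -0.265 pos [0.5779 0.0244 0.1276]
   t 14.18 F [ 5.7  2.4 -3.2] M [ 0.755 -1.234  0.379] yaw 2.2126 j7eff -0.558 pos [0.578  0.0245 0.1276]
   t 14.43 F [ 4.6  3.5 -3.6] M [ 0.727 -1.308  0.465] yaw 2.1879 j7eff -0.544 pos [0.578  0.0245 0.1276]
```

The stop was felt at yaw of about 2.23: the moment jumped from 0.10 to 0.38–0.46 N m. I'll back off a little to unload, staying within the pin play, then lift straight out.

```bash

python3 -m jog '[0,0,0,0,0,-0.02, 0,0,0,0,0,-0.04, 0,0,0,0,0,-0.04]' >/dev/null; python3 g.py
python3 -m jog '[0,0,0,0,0,-0.015, 0,0,0,0,0,-0.015]' >/dev/null; python3 g.py
```

```text
t 14.68 F [ 4.2  3.1 -2.3] M [ 0.74  -1.156  0.074] yaw 2.2274 j7eff 0.101 pos [0.5777 0.0243 0.1276]
   t 14.85 F [ 3.5  2.8 -1.7] M [ 0.732 -1.026  0.122] yaw 2.2416 j7eff 0.042 pos [0.5775 0.0241 0.1276]
```

```bash

python3 -m jog '[0,0.0005,0,0,0,-0.02, 0,0.001,0,0,0,-0.02, 0,0.001,0,0,0,-0.02]' >/dev/null; python3 g.py
```

```text
t 15.1 F [ 2.1  1.8 -1. ] M [ 0.218 -0.536  0.098] yaw 2.2597 j7eff -0.018 pos [0.5776 0.0239 0.1273]
```

```bash

python3 -m jog '[0,0.0005,-0.002,0,0,0, 0,0.0005,-0.005,0,0,0, 0,0.0005,-0.008,0,0,0, 0,0.0005,-0.012,0,0,0, 0,0.0005,-0.02,0,0,0]' >/dev/null; python3 g.py
python3 -m jog '[0,0,-0.03,0,0,0, 0,0,-0.06,0,0,0, 0,0,-0.07,0,0,0]' >/dev/null; python3 g.py
python3 - <<'E'
from h import *
plan([((.64,.08,.23),2.5)])
E
```

```text
t 15.52 F [ 0.   0.  -2.4] M [0.024 0.066 0.014] yaw 2.2595 j7eff -0.077 pos [0.577  0.0242 0.1468]
   t 15.77 F [-0.1  0.6 -1. ] M [ 0.001 -0.088  0.027] yaw 2.2599 j7eff 0.039 pos [0.5801 0.0251 0.2223]
((0.64, 0.08, 0.23), 2.5) -> [0.0043, 0.0812, -0.0074] [0.0038, 0.0048, -0.2401]
```

```bash

python3 -m jog '[-0.03,0,0,0,0,0, -0.06,0,0,0,0,0, -0.06,0,0,0,0,0, -0.06,0,0,0,0,0, -0.06,0,0,0,0,0]' >/dev/null
python3 -m jog '[0,0,0,0,0,0, 0,0,0,0,0,0]' >/dev/null; python3 g.py
python3 - <<'E'
from h import *
im,d,K,T=shot('wrist','w6'); o=get_obs();print(o['tool_pos'],o['tool_rot'])
cv2.imwrite('pics/w6b.png',cv2.resize(im,(768,576),interpolation=2)[:,:,::-1])
import subprocess; print(subprocess.run(['python3','m.py','w6',str(o['tool_pos'].tolist()),str(o['tool_rot'][2])],capture_output=True,text=True).stdout)
plan([((.60,.13,.23),2.8),((.563,.2788,.16),3.385)])
E
```

```text
t 16.35 F [-0.2  0.2 -1.6] M [ 0.003 -0.03  -0.052] yaw 2.2617 j7eff -0.001 pos [ 0.6159 -0.0203  0.2173]
[ 0.61598785 -0.0205186   0.21742018] [-3.14145551e+00  2.81355553e-05  2.26149289e+00]
ring ellipse [252.5 123.2] [67.7 68.8] [0.5781 0.0251 0.101 ] z by depth 0.1002
  dark 60 [252.  102.5] [0.566  0.0391 0.101 ] r 18.4
  dark 371 [252.6 124.3] [0.5789 0.0243 0.101 ] r 1.1
  dark 53 [253.1 145.6] [0.5919 0.0092 0.101 ] r 21.0
handle px ((252.4089813232422, 284.5489501953125), (32.066383361816406, 60.749263763427734), 1.4688007831573486)
handle top [ 0.6139 -0.0181  0.2601] z 0.2592 expect 0.2601 sizes [np.float64(14.9), np.float64(32.4)]
handle - tcp in tool xy [ 0.0031 -0.    ]
holes mid [0.579  0.0242 0.101 ] sep 0.0395 yaw -0.8554 tool yaw 2.2861457613793297

this script no longer has the robotException ignored in: <_io.TextIOWrapper mode='rw' encoding='UTF-8'>
Traceback (most recent call last):
BrokenPipeError: [Errno 32] Broken pipe
```

View pics/w6b.png

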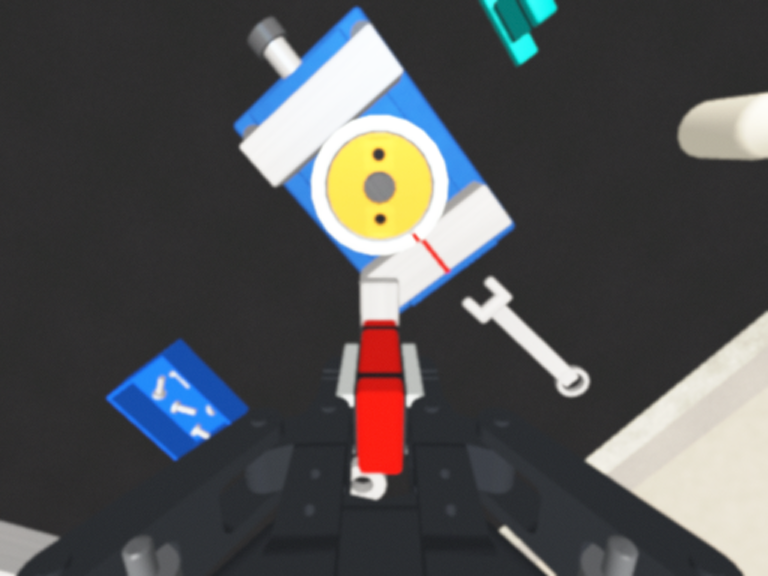

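The ring's holes turned by 0.74 rad, from yaw -0.117 to -0.855. The red mark is still in line across rim (416,237) and jaw (435,256), and the spanner is still square in the grip. Now back to the rack.

```bash
python3 - <<'E'
from h import *
plan([((.62,.08,.23),2.7),((.58,.20,.22),3.15),((.563,.2788,.18),3.385)])
E
```

```text
((0.62, 0.08, 0.23), 2.7) -> [0.0749, 0.0671, -0.0126] [-0.0001, -0.0, -0.4385]
((0.58, 0.2, 0.22), 3.15) -> [0.0874, 0.0914, 0.01] [0.0, 0.0, -0.45]
((0.563, 0.2788, 0.18), 3.385) -> [0.0163, 0.0789, 0.04] [0.0, 0.0, -0.235]
```

```bash

python3 -m jog '[0.075,0.067,-0.0126,0,0,-0.4385, 0.075,0.067,-0.0126,0,0,-0.4385, 0.075,0.067,-0.0126,0,0,-0.4385, 0.075,0.067,-0.0126,0,0,-0.4385, 0.075,0.067,-0.0126,0,0,-0.4385]' >/dev/null
python3 -m jog '[0.0874,0.0914,0.01,0,0,-0.45, 0.0874,0.0914,0.01,0,0,-0.45, 0.0874,0.0914,0.01,0,0,-0.45, 0.0874,0.0914,0.01,0,0,-0.45, 0.0874,0.0914,0.01,0,0,-0.45]' >/dev/null
python3 -m jog '[0.016,0.04,0.02,0,0,-0.235, 0.016,0.065,0.04,0,0,-0.235, 0.016,0.079,0.04,0,0,-0.235, 0.016,0.079,0.04,0,0,-0.235, 0.016,0.079,0.04,0,0,-0.235]' >/dev/null
python3 -m jog '[0,0,0,0,0,0, 0,0,0,0,0,0, 0,0,0,0,0,0, 0,0,0,0,0,0, 0,0,0,0,0,0]' >/dev/null; python3 g.py
python3 - <<'E'
from h import *
plan([((.563,.2788,.08),3.385)])
E
```

```text
t 18.07 F [-0.8  0.7 -0.8] M [0.045 0.015 0.032] yaw -2.9014 j7eff -0.002 pos [0.5646 0.277  0.1801]
((0.563, 0.2788, 0.08), 3.385) -> [0.0012, 0.0022, 0.1001] [-0.0005, 0.0005, -0.0032]
```

```bash

python3 -m jog '[0.001,0.002,0.03,0,0,-0.003, 0.001,0.002,0.06,0,0,-0.003, 0.001,0.002,0.085,0,0,-0.003, 0.001,0.002,0.1,0,0,-0.003, 0.001,0.002,0.1,0,0,-0.003]' >/dev/null
python3 -m jog '[0,0,0,0,0,0, 0,0,0,0,0,0, 0,0,0,0,0,0, 0,0,0,0,0,0, 0,0,0,0,0,0]' >/dev/null; python3 g.py
python3 -m jog '[0,0,0.004,0,0,0, 0,0,0.008,0,0,0, 0,0,0.012,0,0,0, 0,0,0.016,0,0,0, 0,0,0.016,0,0,0]' >/dev/null; python3 g.py
```

```text
t 18.9 F [-0.4  0.2 -1.5] M [ 0.027 -0.008  0.04 ] yaw -2.897 j7eff 0.001 pos [0.5634 0.2799 0.0811]
   t 19.32 F [ 0.4  0.1 -1.4] M [-0.05   0.017 -0.001] yaw -2.8968 j7eff -0.025 pos [0.562  0.2789 0.0625]
```

```bash

python3 -m jog '[0,0,0.001,0,0,0, 0,0,0.002,0,0,0, 0,0,0.003,0,0,0, 0,0,0.004,0,0,0, 0,0,0.004,0,0,0]' >/dev/null; python3 g.py
python3 -m jog '[0,0,0.0015,0,0,0, 0,0,0.003,0,0,0, 0,0,0.004,0,0,0, 0,0,0.005,0,0,0, 0,0,0.005,0,0,0]' >/dev/null; python3 g.py
```

```text
t 19.73 F [-0.9 -0.2 -1.5] M [-0.044  0.041 -0.001] yaw -2.8969 j7eff -0.006 pos [0.5627 0.2794 0.0597]
   t 20.15 F [-0.6 -0.1 -0.7] M [ 0.028 -0.018  0.002] yaw -2.8969 j7eff -0.007 pos [0.5626 0.2793 0.0546]
```

The pins are in the slot with no contact force. I'll lower the last 2 mm until the bar touches, then release.

```bash

python3 -m jog '[0,0,0.0006,0,0,0, 0,0,0.0012,0,0,0, 0,0,0.0018,0,0,0, 0,0,0.0022,0,0,0, 0,0,0.0022,0,0,0]' >/dev/null; python3 g.py
python3 -m jog '[0,0,0,0,0,0, 0,0,0,0,0,0, 0,0,0,0,0,0, 0,0,0,0,0,0, 0,0,0,0,0,0]' 0.045; python3 g.py
```

```text
t 20.57 F [-0.7  1.5 -1.1] M [ 0.018 -0.061  0.018] yaw -2.8969 j7eff -0.003 pos [0.5627 0.2794 0.0525]
time_s: 20.98
tool_pos: [0.5628, 0.2795, 0.0529]
tool_rot: [-3.142, 0.0, -2.897]
wrist_force: [0.2, -0.7, -0.8]
opening: 0.53
grip_force: 0.0
   t 20.98 F [ 0.2 -0.7 -0.8] M [ 0.012 -0.034 -0.077] yaw -2.8969 j7eff -0.0 pos [0.5628 0.2795 0.0529]
```

```bash

python3 -m jog '[0,0,-0.01,0,0,0, 0,0,-0.04,0,0,0, 0,0,-0.08,0,0,0, 0,0,-0.12,0,0,0, 0,0,-0.15,0,0,0]' >/dev/null
python3 -m jog '[0,0,-0.03,0,0,0, 0,0,-0.06,0,0,0, 0,0,-0.06,0,0,0, 0,0,-0.06,0,0,0, 0,0,-0.06,0,0,0]' >/dev/null; python3 g.py
python3 - <<'E'
from h import *
a=shot('wrist','w7');b=shot('scene','sc1')
cv2.imwrite('pics/end.png',np.vstack([cv2.resize(a[0][60:260,60:460],(600,300),interpolation=2),cv2.resize(b[0][120:270,180:440],(520,300),interpolation=2) if 0 else cv2.resize(b[0][120:270,150:450],(600,300),interpolation=2)])[:,:,::-1])
im,d,K,T=a
hsv=cv2.cvtColor(im,cv2.COLOR_RGB2HSV); H,S,V=[hsv[:,:,i].astype(int) for i in range(3)]
m=((H<6)|(H>174))&(S>150); vs,us=np.nonzero(m); P=np.array([dep(K,T,u,v,d[v,u]) for u,v in zip(us,vs)])
k=np.hypot(P[:,0]-.562,P[:,1]-.278)<.04; P=P[k]; t=P[P[:,2]>.088]; print('handle top',t.mean(0).round(4),np.median(t[:,2]).round(4))
E
```

```text
t 21.82 F [ 0.2 -0.5 -0.6] M [ 0.062 -0.042  0.026] yaw -2.8967 j7eff 0.003 pos [0.5625 0.2794 0.2628]
handle top [0.5614 0.2789 0.0943] 0.0944
```

View pics/end.png

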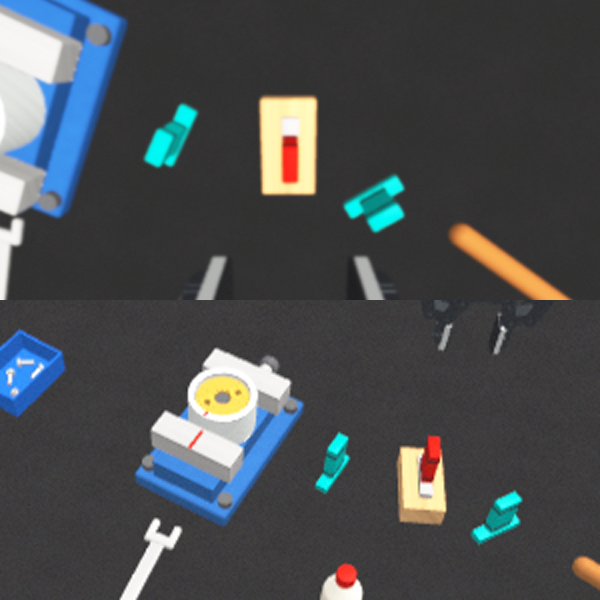

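The spanner stands upright in the slot with its top at z=0.0944, the same as at the start. The fingers are clear, and the rim and jaw marks are still in line. Handing in.

```bash
python3 -c "
from cell import sign_off
print(sign_off())"
```

```text
the job is handed in; nothing more can be done
None
```

I turned the ring about 0.74 rad clockwise onto its stop (moment peaked at 0.465 N m, under the 0.5 N m slip point), stood the spanner back upright in the rack, let go, and handed the job in at about 22 s; the bystanders I could see in the last pictures looked undisturbed.

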